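# Load the plating jig and clamp it

## Robot

A 6-joint arm with a two-finger parallel gripper is mounted at the origin on the work surface. World frame = base frame: x ahead of the robot, y to its left, z up, the work surface at z = 0. Lengths are in m, angles in rad, forces in N, time in s.
With the tool pointing down it reaches from about 0.275 to 0.85 m from the base axis. Payload 5.2 kg.
Tool frame: the origin (TCP) lies at the very end of the fingers, on their centre line; the grasp point (between the pads) lies 19 mm behind it; z points along the fingers, y is the line along which they close (so a half turn about z gives the same grasp; the last joint's range is limited). The gripper opens to 85 mm and grips with 20 to 120 N. Pads are 22 mm wide; open, the fingers measure 114 mm over their backs; the gripper's body (76 mm by 85 mm) begins 54 mm behind the grasp point. The pads swing forward as they close: fully open they stand 13 mm farther back than shut.
Start: joints at [-1.46, 0.259, 1.535, -0, 1.348, -0.203], TCP at [0.17, -0.523, 0.231] pointing down, gripper open.
Joint ranges: [-3.14, 3.14], [-0.91, 2.08], [0.19, 2.58], [-1.22, 4.36], [0.22, 2.71], [-3.12, 3.12]. Speed limits (rad/s): [2.57, 2.57, 3.14, 3.14, 3.14, 3.14].

## Interface

Orientations are given as a unit quaternion [x, y, z, w].
In Python, from workcell import manip, read_camera gives the robot as it stands. The module is installed in compiled form; this text tells all that it offers.
- The arm moves only by the tool play_rows, never from a script. Its argument "steps" is one flat list of numbers, 5 for each row, row after row: the finger opening in mm, from 0 to 85.4, then the shift along the world's x, y, z in units of 40 mm (1.0 is 40 mm), then the turn about the world's z in units of 6 degrees (1.0 is 6 degrees). In form: [grip, dx, dy, dz, spin, grip, dx, dy, dz, spin, ...]. A call has 1 to 5 rows; each row shifts and turns the commanded pose from where the row before left it; what a row does not reach is not made up. A row lasts 1/12 s, in which the tool goes at most 41.7 mm and 7.16 degrees, less where a joint would pass 70% of its speed; a pose out of reach is approached as far as the arm can. A call is refused whole if a number of a shift passes 1 or a number of a turn 1, either way. A call with a gripper value outside its range is refused whole. The fingers move at their own pace and stop on an object; "squeeze" is the grip in N (left out, the last holds). Time passes only in rows, so rows that do not move let the fingers close. It gives the time, the measured TCP pose, the force, the opening and the grip force at its end, in the units of the state.
- manip.read_state(): the state, without advancing time (a new reading comes with each control period).
- read_camera(name): name is "scene" or "top" or "wrist"; returns a dict with "pixels" (400x640x3 uint8, blue, green, red), "depth" (400x640 float32, m along the optical axis (not along the pixel's ray), 0 where there is no reading), "intrinsics" (3x3 intrinsics, pixels), "k1" (the pictures are not rectified: a ray, as slopes to the right and down, at radius r is drawn at 1 + k1 r^2 times it, then the intrinsics apply), "camera_from_world" (4x4, takes a point from world to camera coordinates). Camera axes: x right, y down, z forward; pixel columns grow to the right and rows downward; lengths in m; the calibration is good to about 2 mm. A picture is of the moment at which its call begins.
- manip.close_job(): hands the job in; it is judged then, once.
The state is a dict: "t": time; "joints": joint angles; "joint_vel": joint speeds; "effort": joint torques, N m; "ee_pos": TCP position; "tool_rot": TCP orientation; "contact_force": force on the tool from outside, world axes, zero at the start; "moment": the same for the moment, N m; "grip_width": opening from 0.0 (shut) to 1.0 (fully open); "grip_force": force on a finger pad.
Only numpy, scipy, OpenCV 4.12 (cv2) and the standard library are available. Lean on these libraries where they do the work, as an engineer would, in place of code of your own. Each camera call takes 0.05 s, during which the arm holds its last target. There are 200 camera calls.

## Task

Load the plating jig: pull the knob of the small white isolator box up until it clicks and stays out, draw the jig's sprung contact bar back by its handle and push the handle sideways into its holding notch so that the bar stays open, then set every brass cap that is there, flange down and flat, in a pocket of its own. With all the caps in, take the handle out of its notch and let the bar go fully home over the flanges, and only then push the knob fully back in. Leave the beaker, the bottle and the spanner where they are.

Things in the scene. Friction and masses are not known exactly. Their poses are not given: they have to be found in the camera images.
- jig: Grey plastic plating jig fixed to the bench, base plate 150 x 364 x 10 mm. Origin on the bench under the middle of the pocket row; x points away from the robot across the row, y along the row to the robot's left. Four square pockets 74 mm apart along y, each 66 x 66 mm inside with 8 mm walls, floor 10 mm and wall tops 17 mm above the bench.
- bar_mid (a point): Middle of the copper contact bar's inner edge. The bar is 16 mm wide (from this edge towards the robot), 345 mm long along jig y, underside 22 and top 30 mm above the bench. At home the edge is at jig x = -22 mm and overhangs the near side of every pocket, so caps cannot go in or out; held in the notch it is at -62 mm and the pockets are clear.
- gate (a point): Centre of the top of the steel gate plate at the jig's -y end (the robot's right), 44 mm above the bench. It is 90 mm along jig x and 51 mm along jig y and has the L-shaped slot with a hooked end that guides the handle's pin.
- pocket0 (a point): Centre of the floor of the first pocket (jig y = -111 mm, next to the gate); axes as the jig's.
- pocket1 (a point): Centre of the floor of the second pocket (jig y = -37 mm).
- pocket2 (a point): Centre of the floor of the third pocket (jig y = 37 mm).
- pocket3 (a point): Centre of the floor of the fourth pocket (jig y = 111 mm).
- handle_grip (a point): The bar's handle: an upright black cylinder, 26 mm diameter, from 58 to 102 mm above the bench, on a 12 mm steel pin that goes down through the gate slot to the bar. This point is on its axis, 80 mm above the bench. At home it lies at jig x = -30, y = -174 mm. It moves with the bar along jig x and by itself sideways along jig y.
- bar (a joint): How far the bar is drawn from home towards the robot (jig -x), m: 0 home, stop at 0.058. A spring drives it home: 4 N at 0, 8 N at 0.040, 10 N at the stop. Only beyond 0.048 can the handle go sideways; fully sideways, it then comes back to 0.040, where the notch holds it. Let go elsewhere it snaps home. To free it: draw past 0.048, handle back sideways, let it go home.
- latch (a joint): How far the handle is pushed sideways along jig -y (away from the pockets), in m: 0 in the main slot, 0.022 fully over, in line with the notch. A weak spring (0.6 to 1.7 N) returns it to 0. Between main slot and notch stands a 7 mm wide tooth; the notch is 8 mm deep.
- knob_grip (a point): The isolator's pull knob: an upright black cylinder, 36 mm diameter and 28 mm high, on a 14 mm stem, on top of a fixed white box 100 x 100 x 55 mm (the stem is at the box's middle). This point is the centre of the knob, 14 mm below its top; it is 81 mm above the bench when the knob is in.
- isolator (a joint): Height of the pull knob above fully in, in m: 0 in, stop at 0.022. A sprung detent at half travel has to be overcome either way (about 6 N); pulled to the stop and let go, the knob settles back and stays out at about 0.018. Let go below about 0.011 it drops back in.
- cap0: Brass cap, lying flange down at the start (may be absent). Flange 60 mm diameter, 8 mm thick; on it a plain round boss 34 mm diameter that rises to 48 mm; 0.22 kg. Origin at the centre of the flange's underside, z axis up through the boss when flange down. The caps are all alike and begin on a black rubber mat 3 mm thick beside the jig.
- cap1: Brass cap, lying flange down at the start (may be absent). Flange 60 mm diameter, 8 mm thick; on it a plain round boss 34 mm diameter that rises to 48 mm; 0.22 kg. Origin at the centre of the flange's underside, z axis up through the boss when flange down. The caps are all alike and begin on a black rubber mat 3 mm thick beside the jig.
- cap2: Brass cap, lying flange down at the start (may be absent). Flange 60 mm diameter, 8 mm thick; on it a plain round boss 34 mm diameter that rises to 48 mm; 0.22 kg. Origin at the centre of the flange's underside, z axis up through the boss when flange down. The caps are all alike and begin on a black rubber mat 3 mm thick beside the jig.
- cap3: Brass cap, lying flange down at the start (may be absent). Flange 60 mm diameter, 8 mm thick; on it a plain round boss 34 mm diameter that rises to 48 mm; 0.22 kg. Origin at the centre of the flange's underside, z axis up through the boss when flange down. The caps are all alike and begin on a black rubber mat 3 mm thick beside the jig.
- beaker: Glass beaker, 90 mm across, 110 mm high, standing beyond the jig; origin at the centre of its underside. Bystander.
- bottle: White bottle, 64 mm diameter, 120 mm high, standing beyond the jig; origin at the centre of its underside. Bystander.
- spanner: Steel spanner 160 mm long lying on the bench between robot and jig, under 20 mm high; origin at its middle. Bystander.
Not all that is in view belongs to the job. Leave any purple or red look-alike of the part that bears knob_grip alone. Leave any red look-alike of the cap3 alone.

How it is judged:
On the way, in this order (a step that is already met when the one before it is completed fails the run):
1. the isolator knob is pulled out and the bar has not left home (value of joint isolator above 0.014 m and value of joint bar below 0.004 m), for 0.2 s.
2. with the knob out, the bar is held back with its handle in the notch (value of joint isolator above 0.014 m and value of joint bar above 0.034 m and value of joint latch above 0.016 m), for 0.4 s.
3. every cap lies flange down in a pocket, bar still held in the notch, knob still out (all of step 2 and ((horizontal distance between cap0 and pocket0 below 0.007 m and z of cap0 in the frame of pocket0 below 0.003 m) or (horizontal distance between cap0 and pocket1 below 0.007 m and z of cap0 in the frame of pocket1 below 0.003 m) or (horizontal distance between cap0 and pocket2 below 0.007 m and z of cap0 in the frame of pocket2 below 0.003 m) or (horizontal distance between cap0 and pocket3 below 0.007 m and z of cap0 in the frame of pocket3 below 0.003 m)) and angle between each of cap0, cap1, cap2, cap3's own z axis and vertical below 0.08 rad and ((horizontal distance between cap1 and pocket0 below 0.007 m and z of cap1 in the frame of pocket0 below 0.003 m) or (horizontal distance between cap1 and pocket1 below 0.007 m and z of cap1 in the frame of pocket1 below 0.003 m) or (horizontal distance between cap1 and pocket2 below 0.007 m and z of cap1 in the frame of pocket2 below 0.003 m) or (horizontal distance between cap1 and pocket3 below 0.007 m and z of cap1 in the frame of pocket3 below 0.003 m)) and ((horizontal distance between cap2 and pocket0 below 0.007 m and z of cap2 in the frame of pocket0 below 0.003 m) or (horizontal distance between cap2 and pocket1 below 0.007 m and z of cap2 in the frame of pocket1 below 0.003 m) or (horizontal distance between cap2 and pocket2 below 0.007 m and z of cap2 in the frame of pocket2 below 0.003 m) or (horizontal distance between cap2 and pocket3 below 0.007 m and z of cap2 in the frame of pocket3 below 0.003 m)) and ((horizontal distance between cap3 and pocket0 below 0.007 m and z of cap3 in the frame of pocket0 below 0.003 m) or (horizontal distance between cap3 and pocket1 below 0.007 m and z of cap3 in the frame of pocket1 below 0.003 m) or (horizontal distance between cap3 and pocket2 below 0.007 m and z of cap3 in the frame of pocket2 below 0.003 m) or (horizontal distance between cap3 and pocket3 below 0.007 m and z of cap3 in the frame of pocket3 below 0.003 m))), for 0.3 s.
4. the bar is home over the caps, knob still out (all of step 1 and ((horizontal distance between cap0 and pocket0 below 0.007 m and z of cap0 in the frame of pocket0 below 0.003 m) or (horizontal distance between cap0 and pocket1 below 0.007 m and z of cap0 in the frame of pocket1 below 0.003 m) or (horizontal distance between cap0 and pocket2 below 0.007 m and z of cap0 in the frame of pocket2 below 0.003 m) or (horizontal distance between cap0 and pocket3 below 0.007 m and z of cap0 in the frame of pocket3 below 0.003 m)) and angle between each of cap0, cap1, cap2, cap3's own z axis and vertical below 0.08 rad and ((horizontal distance between cap1 and pocket0 below 0.007 m and z of cap1 in the frame of pocket0 below 0.003 m) or (horizontal distance between cap1 and pocket1 below 0.007 m and z of cap1 in the frame of pocket1 below 0.003 m) or (horizontal distance between cap1 and pocket2 below 0.007 m and z of cap1 in the frame of pocket2 below 0.003 m) or (horizontal distance between cap1 and pocket3 below 0.007 m and z of cap1 in the frame of pocket3 below 0.003 m)) and ((horizontal distance between cap2 and pocket0 below 0.007 m and z of cap2 in the frame of pocket0 below 0.003 m) or (horizontal distance between cap2 and pocket1 below 0.007 m and z of cap2 in the frame of pocket1 below 0.003 m) or (horizontal distance between cap2 and pocket2 below 0.007 m and z of cap2 in the frame of pocket2 below 0.003 m) or (horizontal distance between cap2 and pocket3 below 0.007 m and z of cap2 in the frame of pocket3 below 0.003 m)) and ((horizontal distance between cap3 and pocket0 below 0.007 m and z of cap3 in the frame of pocket0 below 0.003 m) or (horizontal distance between cap3 and pocket1 below 0.007 m and z of cap3 in the frame of pocket1 below 0.003 m) or (horizontal distance between cap3 and pocket2 below 0.007 m and z of cap3 in the frame of pocket2 below 0.003 m) or (horizontal distance between cap3 and pocket3 below 0.007 m and z of cap3 in the frame of pocket3 below 0.003 m))), for 0.2 s.
At the end, for the whole second after the job is handed in: Every cap present lies at rest in a pocket of its own, flange down (within 7 mm of the pocket's centre, underside within 3 mm of its floor, tilted under 0.08 rad), the bar is within 4 mm of home with the handle in the main slot, and the knob is within 3 mm of fully in (((horizontal distance between cap0 and pocket0 below 0.007 m and z of cap0 in the frame of pocket0 below 0.003 m) or (horizontal distance between cap0 and pocket1 below 0.007 m and z of cap0 in the frame of pocket1 below 0.003 m) or (horizontal distance between cap0 and pocket2 below 0.007 m and z of cap0 in the frame of pocket2 below 0.003 m) or (horizontal distance between cap0 and pocket3 below 0.007 m and z of cap0 in the frame of pocket3 below 0.003 m)) and angle between each of cap0, cap1, cap2, cap3's own z axis and vertical below 0.08 rad and ((horizontal distance between cap1 and pocket0 below 0.007 m and z of cap1 in the frame of pocket0 below 0.003 m) or (horizontal distance between cap1 and pocket1 below 0.007 m and z of cap1 in the frame of pocket1 below 0.003 m) or (horizontal distance between cap1 and pocket2 below 0.007 m and z of cap1 in the frame of pocket2 below 0.003 m) or (horizontal distance between cap1 and pocket3 below 0.007 m and z of cap1 in the frame of pocket3 below 0.003 m)) and ((horizontal distance between cap2 and pocket0 below 0.007 m and z of cap2 in the frame of pocket0 below 0.003 m) or (horizontal distance between cap2 and pocket1 below 0.007 m and z of cap2 in the frame of pocket1 below 0.003 m) or (horizontal distance between cap2 and pocket2 below 0.007 m and z of cap2 in the frame of pocket2 below 0.003 m) or (horizontal distance between cap2 and pocket3 below 0.007 m and z of cap2 in the frame of pocket3 below 0.003 m)) and ((horizontal distance between cap3 and pocket0 below 0.007 m and z of cap3 in the frame of pocket0 below 0.003 m) or (horizontal distance between cap3 and pocket1 below 0.007 m and z of cap3 in the frame of pocket1 below 0.003 m) or (horizontal distance between cap3 and pocket2 below 0.007 m and z of cap3 in the frame of pocket2 below 0.003 m) or (horizontal distance between cap3 and pocket3 below 0.007 m and z of cap3 in the frame of pocket3 below 0.003 m)) and value of joint each of bar, latch below 0.004 m and value of joint isolator below 0.003 m and linear speed of each of cap0, cap1, cap2, cap3 below 0.02 m/s); the robot touches nothing.
It fails at once if the beaker is moved more than 30 mm or tipped (distance of beaker from where it was at the start of the episode above 0.03 m or angle between beaker's own z axis and vertical above 0.4 rad).
It fails at once if the bottle is moved more than 30 mm or tipped (distance of bottle from where it was at the start of the episode above 0.03 m or angle between bottle's own z axis and vertical above 0.4 rad).
It fails at once if the spanner is moved more than 30 mm or tipped (distance of spanner from where it was at the start of the episode above 0.03 m or angle between spanner's own z axis and vertical above 0.4 rad).
Of cap0, cap1, cap2, cap3 only 3 to 4 are there at a start; the rules pass over those that are not, and their reading is None.
At some moment in a run one of cap0, cap1, cap2, cap3 may be knocked a few centimetres aside while the robot is not near it.
Once in a run the grip may slacken for a moment while it holds something.
It also fails if it takes over 210 s, if anything falls off the work surface, if the arm or the gripper's body presses on something with over 40 N, if the wrist force passes 120 N, or if a joint passes its speed limit or range.

## Working session

There is one attempt and no reset: what is moved stays moved. The work goes in short steps, Python scripts to look and compute and a tool call to move; the robot and the scene stay as the last step left them, time stands still between calls to the robot, and variables do not carry over. Pictures are saved under pics/ and viewed, at most 14 in all, crops included, and the job is handed in when it is done.

Besides the shell and the picture viewer there is one more tool, called after ">>>" as a command line: name --argument value ..., lists and objects as JSON in quotes. play_rows: Moves the arm, as the interface text tells. Its arguments: {"type":"object","properties":{"steps":{"type":"array","items":{"type":"number"}},"squeeze":{"type":"number"}},"required":["steps"]}

```bash
mkdir -p pics; cat > h.py <<'E'
import numpy as np, cv2
from workcell import manip, read_camera
def ray(c,u,v):
    K=c["intrinsics"];d=np.array([(u-K[0,2])/K[0,0],(v-K[1,2])/K[1,1]]);s=d.copy()
    for _ in range(20): s=d/(1+c["k1"]*(s@s))
    T=c["camera_from_world"];R=T[:3,:3];o=-R.T@T[:3,3]
    return o,R.T@np.array([s[0],s[1],1.])
def onplane(c,u,v,z):
    o,r=ray(c,u,v);return o+r*(z-o[2])/r[2]
def atdepth(c,u,v):
    o,r=ray(c,u,v);return o+r*c["depth"][int(v),int(u)]
def proj(c,p):
    T=c["camera_from_world"];q=T[:3,:3]@np.array(p)+T[:3,3];s=q[:2]/q[2];s=s*(1+c["k1"]*(s@s));K=c["intrinsics"]
    return np.array([K[0,0]*s[0]+K[0,2],K[1,1]*s[1]+K[1,2]])
def cloud(c):
    K=c["intrinsics"];v,u=np.mgrid[0:400,0:640]
    D=np.array([c["k1"],0,0,0,0],float)
    n=cv2.undistortPoints(np.stack([u.ravel(),v.ravel()],1).astype(np.float64)[:,None],K,D)[:,0]
    d=c["depth"].ravel();P=np.c_[n*d[:,None],d]
    T=c["camera_from_world"];W=(P-T[:3,3])@T[:3,:3];W[d==0]=np.nan
    return W.reshape(400,640,3)
E
python3 - <<'E'
from h import *
for n in("scene","top"):
    c=read_camera(n);cv2.imwrite(f"pics/{n}0.png",c["pixels"])
    T=c["camera_from_world"];print(n,(-T[:3,:3].T@T[:3,3]).round(3),c["intrinsics"][0,0],c["k1"])
s=manip.read_state();print(s)
E
```

```text
scene [ 1.121 -0.104  1.065] 429.32699737883996 0.014307536093642997
top [0.487 0.015 1.214] 367.38556604721765 -0.0333435171681993
{'t': 0.1, 'joints': array([-1.45982107e+00,  2.59254190e-01,  1.53593059e+00,  1.76714088e-05,
        1.34801023e+00, -2.02806622e-01]), 'joint_vel': array([ 0.00101572, -0.00206994, -0.00166087,  0.00101862, -0.00135212,
        0.00011734]), 'effort': array([ 2.40610170e-03, -4.46967387e+01, -2.91247845e+01, -3.92895599e-04,
        6.23663102e-03, -1.94225333e-05]), 'ee_pos': array([ 0.16973537, -0.52267624,  0.23058368]), 'tool_rot': array([ 9.87717830e-01,  1.56246108e-01,  4.53805002e-05, -7.99940388e-04]), 'contact_force': array([ 0.08478583, -0.23748025, -0.22977129]), 'moment': array([-0.0466401 ,  0.01027997, -0.04538054]), 'grip_force': 0.0, 'grip_width': 1.001503974333233}
```

View pics/scene0.png

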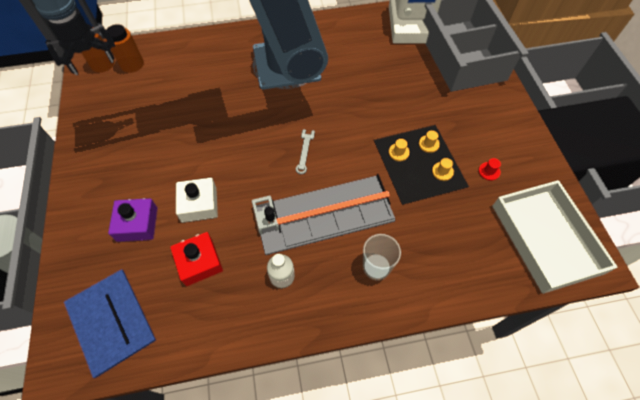

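View pics/top0.png

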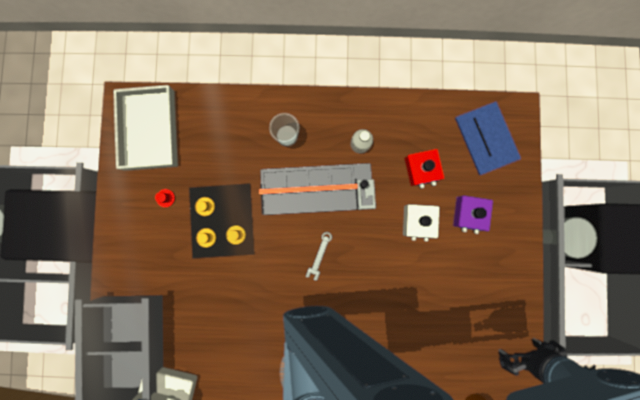

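The scene view shows three brass caps on the mat at (399,148), (429,140) and (443,168). A red look-alike cap is off the mat at (490,169). There are three boxes with knobs: white (194,198), purple (130,218) and red (195,258). The white one is the isolator described, and I ignore the purple and red ones. The top view agrees: white box at (421,222), jig at (317,189), handle at (365,184). Next I measure these and confirm with one enlarged crop.

```bash
cat > meas.py <<'E'
from h import *
def blobs(m,amin):
    n,l,s,ce=cv2.connectedComponentsWithStats(m.astype(np.uint8));return [(i,l==i,s[i],ce[i]) for i in range(1,n) if s[i][4]>=amin]
if __name__=="__main__":
  for n in("top","scene"):
    c=read_camera(n);im=c["pixels"];W=cloud(c);hsv=cv2.cvtColor(im,cv2.COLOR_BGR2HSV);H,S,V=cv2.split(hsv)
    print(n)
    ok=(abs(W[...,0]-.5)<.45)&(abs(W[...,1])<.6)
    br=(H>18)&(H<32)&(S>150)&(V>110)&ok
    for _,m,s,ce in blobs(br,20):
        P=W[m];t=P[P[:,2]>np.nanmax(P[:,2])-.006]
        print("cap",ce.round(),"n",s[4],"ztop",np.nanpercentile(P[:,2],[5,95]).round(3),"boss-top mean",np.nanmean(t,0).round(4),"mid",((np.nanmin(P,0)+np.nanmax(P,0))/2).round(4))
    co=(H<14)&(S>110)&(V>150)&ok&(W[...,2]>.012)&(W[...,2]<.04)
    for _,m,s,ce in blobs(co,100):
        P=W[m];r=cv2.minAreaRect(P[:,:2].astype(np.float32)*1000);print("bar",ce.round(),r,np.nanmedian(P[:,2]))
    bl=(V<70)&ok&(W[...,2]>.05)&(W[...,2]<.13)
    for _,m,s,ce in blobs(bl,15):
        P=W[m];t=P[P[:,2]>np.nanmax(P[:,2])-.006];print("black",ce.round(),s[4],"z",np.nanmax(P[:,2]).round(3),((np.nanmin(t,0)+np.nanmax(t,0))/2).round(4),np.ptp(t,axis=0).round(3))
    wh=(S<60)&(V>130)&ok&(W[...,2]>.045)&(W[...,2]<.065)
    for _,m,s,ce in blobs(wh,100):
        P=W[m];r=cv2.minAreaRect(P[:,:2].astype(np.float32)*1000);print("white",ce.round(),r)
    if n=="scene": cv2.imwrite("pics/crop.png",np.vstack([cv2.resize(im[160:250,100:260],(640,360),interpolation=3),cv2.resize(im[120:220,370:514],(346,240),interpolation=3)[:, :].copy() if 0 else cv2.resize(im[125:185,370:530],(640,240),interpolation=3)]))
E
python3 meas.py
```

```text
top
cap [204. 206.] n 307 ztop [0.003 0.053] boss-top mean [0.5282 0.375  0.0522] mid [0.5271 0.3787 0.0267]
cap [235. 235.] n 318 ztop [0.002 0.053] boss-top mean [0.4358 0.2711 0.0531] mid [0.4373 0.2736 0.0263]
cap [205. 237.] n 311 ztop [0.001 0.053] boss-top mean [0.4263 0.3667 0.0523] mid [0.4252 0.371  0.0264]
bar [307. 189.] ((591.9005126953125, 38.212066650390625), (19.83805274963379, 318.1217041015625), 3.895394802093506) 0.029869532484209545
black [428. 165.] 82 z 0.1 [ 0.668  -0.3342  0.0967] [0.026 0.024 0.006]
black [364. 184.] 48 z 0.107 [ 0.6051 -0.1328  0.1044] [0.022 0.019 0.006]
black [479. 213.] 105 z 0.1 [ 0.525  -0.4936  0.0973] [0.028 0.03  0.006]
black [425. 221.] 79 z 0.1 [ 0.4954 -0.3239  0.0969] [0.024 0.028 0.006]
black [130. 300.] 54 z 0.102 [0.2301 0.5887 0.099 ] [0.002 0.021 0.005]
black [153. 329.] 398 z 0.121 [0.1502 0.4927 0.1185] [0.198 0.011 0.005]
black [131. 348.] 93 z 0.095 [0.0869 0.5531 0.0926] [0.003 0.042 0.006]
white [162. 127.] ((783.2113037109375, 547.7242431640625), (260.5250549316406, 121.55677032470703), 4.570641040802002)
white [422. 
[... 631 characters left out ...]
  0.006]
black [461.  38.] 144 z 0.099 [0.0893 0.5693 0.0962] [0.008 0.055 0.006]
black [275.  62.] 15 z 0.072 [ 0.0542 -0.039   0.0694] [0.007 0.009 0.006]
black [192. 190.] 143 z 0.099 [ 0.4998 -0.3247  0.0961] [0.028 0.028 0.006]
black [126. 211.] 182 z 0.099 [ 0.5275 -0.4943  0.0964] [0.027 0.03  0.006]
black [269. 214.] 123 z 0.106 [ 0.6073 -0.132   0.1032] [0.021 0.022 0.005]
black [191. 251.] 173 z 0.099 [ 0.6722 -0.3351  0.0958] [0.029 0.03  0.006]
white [195. 197.] ((497.0816345214844, -325.2909851074219), (100.75438690185547, 101.43647003173828), 88.03909301757812)
white [533. 239.] ((785.3309326171875, 547.5972290039062), (262.3508605957031, 121.92318725585938), 4.703042030334473)
```

View pics/crop.png

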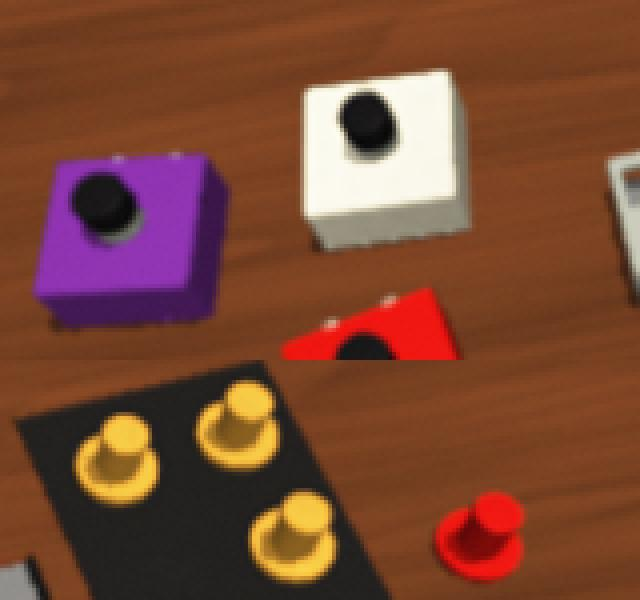

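The crop confirms the identification: the only white box is at scene (194,198), and three gold caps lie on the mat while the fourth, off the mat, is red. Heights match the description (knob top 0.096, handle top 0.103, cap tops 0.052). The jig yaw is about 4.2°. I go above the knob.

>>> play_rows --steps '[85,0.82,0.5,-0.15,1,85,0.82,0.5,-0.15,1,85,0.82,0.5,-0.15,1,85,0.82,0.5,-0.15,1,85,0.82,0.5,-0.15,1]' --squeeze 60

```text
t: 0.62
ee_pos: [0.3349, -0.422, 0.2009]
tool_rot: [0.913, 0.409, 0.0, -0.0]
contact_force: [0.7, -0.2, 0.6]
grip_width: 0.992
grip_force: 0.0
```

>>> play_rows --steps '[85,0.82,0.5,-0.15,1,85,0.82,0.5,-0.15,1,85,0.82,0.5,-0.15,1,85,0.82,0.5,-0.15,1,85,0.82,0.5,-0.15,1]'

```text
t: 1.03
ee_pos: [0.4992, -0.3218, 0.1709]
tool_rot: [0.776, 0.631, -0.0, -0.0]
contact_force: [1.0, -0.8, 0.0]
grip_width: 0.994
grip_force: 0.0
```

>>> play_rows --steps '[85,0,0,0,0,85,0,0,0,0]'

```text
t: 1.2
ee_pos: [0.4989, -0.3213, 0.1704]
tool_rot: [0.776, 0.631, -0.0, -0.001]
contact_force: [-0.4, -0.3, -0.4]
grip_width: 0.998
grip_force: 0.0
```

```bash
python3 - <<'E'
from h import *
s=manip.read_state();print(s["ee_pos"],s["joints"],s["contact_force"])
c=read_camera("wrist");cv2.imwrite("pics/w1.png",c["pixels"])
W=cloud(c);V=c["pixels"].max(2);m=(V<75)&(W[...,2]>.085)&(W[...,2]<.1)&(np.hypot(W[...,0]-.497,W[...,1]+.325)<.05)
P=W[m];print(m.sum(),(P.min(0)+P.max(0))/2,np.ptp(P,axis=0))
E
```

```text
[ 0.49893841 -0.32125079  0.1703729 ] [-7.59835299e-01  3.81934898e-01  1.51380763e+00 -6.18963446e-05
  1.24751268e+00 -5.53507738e-01] [-0.44250894 -0.29423544 -0.36780418]
1319 [ 0.49672866 -0.32569123  0.09098027] [0.0325685  0.03368634 0.01180877]
```

View pics/w1.png

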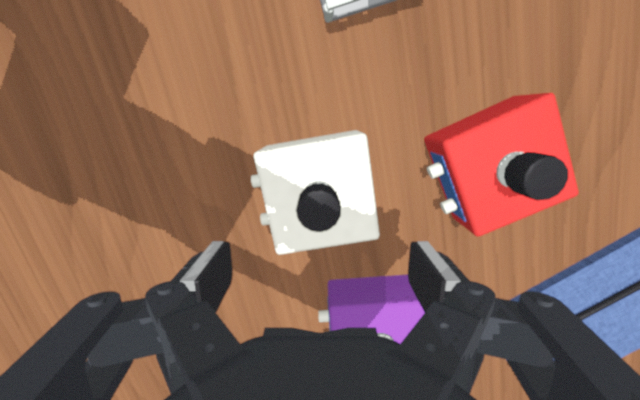

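The wrist view shows the white box with the knob at (318,206), measured at (0.497,-0.326), which agrees with the outer cameras. I descend, grip and pull.

>>> play_rows --steps '[85,-0.05,-0.11,-0.66,0,85,0,0,-0.7,0,85,0,0,-0.7,0,85,0,0,-0.58,0,85,0,0,0,0]'

```text
t: 1.67
ee_pos: [0.4917, -0.3265, 0.0612]
tool_rot: [0.778, 0.628, -0.001, -0.004]
contact_force: [-0.3, 0.9, -1.1]
grip_width: 0.995
grip_force: 0.0
```

>>> play_rows --steps '[0,0,0,0,0,0,0,0,0,0,0,0,0,0,0,0,0,0,0,0,0,0,0,0,0]'

```text
t: 2.08
ee_pos: [0.4961, -0.3285, 0.068]
tool_rot: [0.777, 0.629, -0.0, 0.001]
contact_force: [-3.1, -0.8, 4.9]
grip_width: 0.398
grip_force: 59.2
```

>>> play_rows --steps '[0,0,0,0,0,0,0,0,0,0,0,0,0,0,0]'

```text
t: 2.33
ee_pos: [0.4962, -0.3285, 0.068]
tool_rot: [0.777, 0.629, -0.0, 0.002]
contact_force: [-2.7, -0.9, 7.0]
grip_width: 0.403
grip_force: 59.3
```

>>> play_rows --steps '[0,0,0,0.15,0,0,0,0,0.2,0,0,0,0,0.2,0,0,0,0,0,0,0,0,0,0,0]'

```text
t: 2.75
ee_pos: [0.4961, -0.3284, 0.0888]
tool_rot: [0.777, 0.629, -0.0, 0.001]
contact_force: [-0.9, -4.4, -0.9]
grip_width: 0.399
grip_force: 64.9
```

>>> play_rows --steps '[0,0,0,0.1,0,0,0,0,0,0]'

```text
t: 2.92
ee_pos: [0.496, -0.3283, 0.0902]
tool_rot: [0.777, 0.629, -0.0, 0.0]
contact_force: [2.0, -7.6, -12.6]
grip_width: 0.398
grip_force: 67.6
```

>>> play_rows --steps '[85,0,0,0,0,85,0,0,0,0,85,0,0,0,0,85,0,0,0,0,85,0,0,0,0]'

```text
t: 3.33
ee_pos: [0.4959, -0.3272, 0.092]
tool_rot: [0.777, 0.629, 0.0, 0.0]
contact_force: [-0.1, -0.6, 0.1]
grip_width: 0.996
grip_force: 0.0
```

>>> play_rows --steps '[85,0,0,0.8,0,85,0,0,0.8,0,85,0,0,0.8,0,85,0,0,0,0]'

```text
t: 3.67
ee_pos: [0.4986, -0.3299, 0.1952]
tool_rot: [0.777, 0.629, 0.001, 0.006]
contact_force: [0.1, -1.5, -0.0]
grip_width: 1.001
grip_force: 0.0
```

```bash
cat > knob.py <<'E'
from h import *
c=read_camera("scene");W=cloud(c);V=c["pixels"].max(2)
for n,(x,y),r in(("knob",(.498,-.325),.03),("red ref",(.672,-.335),.03)):
    m=(V<75)&(W[...,2]>.07)&(W[...,2]<.135)&(np.hypot(W[...,0]-x,W[...,1]-y)<r);print(n,m.sum(),np.nanpercentile(W[m][:,2],95))
E
python3 knob.py
```

```text
knob 171 0.11484986998655655
red ref 173 0.09641784730087605
```

The knob is out by 18 mm. Now the handle.

>>> play_rows --steps '[85,0.45,0.81,0,0.45,85,0.45,0.81,0,0.45,85,0.45,0.81,0,0.45,85,0.45,0.81,0,0.45,85,0.45,0.81,0,0.45]'

```text
t: 4.13
ee_pos: [0.5857, -0.1637, 0.1867]
tool_rot: [0.697, 0.717, -0.0, -0.001]
contact_force: [0.6, -0.4, 0.4]
grip_width: 0.997
grip_force: 0.0
```

>>> play_rows --steps '[85,0.45,0.81,0,0.45,85,0,0,0,0,85,0,0,0,0]'

```text
t: 4.38
ee_pos: [0.6039, -0.1307, 0.1865]
tool_rot: [0.679, 0.734, -0.0, -0.001]
contact_force: [0.2, -0.3, 0.6]
grip_width: 0.997
grip_force: 0.0
```

```bash
python3 - <<'E'
from h import *
s=manip.read_state();print(s["ee_pos"],s["tool_rot"],s["joints"])
c=read_camera("wrist");cv2.imwrite("pics/w2.png",c["pixels"])
W=cloud(c);V=c["pixels"].max(2);m=(V<75)&(W[...,2]>.09)&(W[...,2]<.11)&(np.hypot(W[...,0]-.606,W[...,1]+.132)<.04)
P=W[m];print(m.sum(),(P.min(0)+P.max(0))/2,np.ptp(P,axis=0))
hsv=cv2.cvtColor(c["pixels"],cv2.COLOR_BGR2HSV);H,S,V=cv2.split(hsv)
m=(H<14)&(S>110)&(V>120)&(W[...,2]>.026)&(W[...,2]<.034)
P=W[m];r=cv2.minAreaRect(P[:,:2].astype(np.float32)*1000);print("bar",r,np.median(P[:,2]))
E
```

```text
[ 0.60385755 -0.13070634  0.18654235] [ 6.79463509e-01  7.33708677e-01 -3.16071469e-04 -9.04717388e-04] [-3.93492793e-01  4.11429298e-01  1.42719464e+00  3.46325257e-05
  1.30488511e+00 -4.70235037e-01]
659 [ 0.60626209 -0.13329338  0.09700254] [0.0231134  0.02422834 0.01342363]
bar ((640.1258544921875, -200.62002563476562), (99.46459197998047, 185.31591796875), 12.071603775024414) 0.029952872000205567
```

View pics/w2.png

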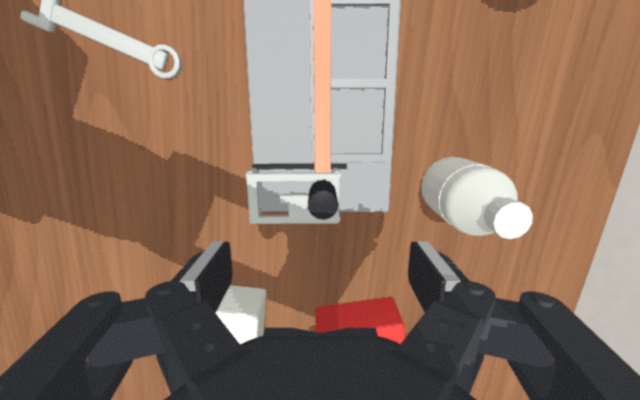

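The handle is at (323,200) in the wrist view, measured at (0.606,-0.133). The L-slot is in the gate to the left of it, and the bottle at (475,195) stands clear of the fingers. I descend, grip and check before drawing.

>>> play_rows --steps '[65,0.06,-0.06,-0.6,0,65,0,0,-0.7,0,65,0,0,-0.7,0,65,0,0,-0.7,0,65,0,0,-0.4,0]'

```text
t: 4.85
ee_pos: [0.6034, -0.1367, 0.0601]
tool_rot: [0.682, 0.731, -0.001, -0.002]
contact_force: [-0.3, 0.0, 0.2]
grip_width: 0.764
grip_force: 0.0
```

>>> play_rows --steps '[65,0,0,0,0,65,0,0,0,0,0,0,0,0,0,0,0,0,0,0,0,0,0,0,0]' --squeeze 80

```text
t: 5.27
ee_pos: [0.6072, -0.1363, 0.0655]
tool_rot: [0.681, 0.732, 0.001, 0.001]
contact_force: [-0.4, 0.1, -0.1]
grip_width: 0.339
grip_force: 0.0
```

>>> play_rows --steps '[0,0,0,0,0,0,0,0,0,0,0,0,0,0,0,0,0,0,0,0]'

```text
t: 5.6
ee_pos: [0.6065, -0.1362, 0.0657]
tool_rot: [0.681, 0.733, -0.0, 0.001]
contact_force: [-2.1, -2.4, 5.9]
grip_width: 0.284
grip_force: 78.2
```

>>> play_rows --steps '[0,-0.3,-0.023,0,0,0,-0.4,-0.03,0,0,0,-0.4,-0.03,0,0,0,-0.25,-0.02,0,0,0,0,0,0,0]'

```text
t: 6.02
ee_pos: [0.5543, -0.1405, 0.0659]
tool_rot: [0.681, 0.732, 0.002, 0.004]
contact_force: [9.6, 2.2, -4.2]
grip_width: 0.283
grip_force: 79.3
```

>>> play_rows --steps '[0,0,0,0,0]'

```text
t: 6.1
ee_pos: [0.5554, -0.1404, 0.0658]
tool_rot: [0.681, 0.732, 0.002, 0.004]
contact_force: [8.9, 0.5, -2.3]
grip_width: 0.282
grip_force: 79.3
```

>>> play_rows --steps '[0,-0.09,-0.007,0,0,0,0.014,-0.19,0,0,0,0.014,-0.19,0,0,0,0.014,-0.19,0,0,0,0,0,0,0]'

```text
t: 6.52
ee_pos: [0.5539, -0.1627, 0.0658]
tool_rot: [0.681, 0.732, 0.003, 0.003]
contact_force: [9.5, 4.1, 0.1]
grip_width: 0.284
grip_force: 79.7
```

>>> play_rows --steps '[0,0,0,0,0]'

```text
t: 6.6
ee_pos: [0.554, -0.1627, 0.0658]
tool_rot: [0.681, 0.732, 0.002, 0.003]
contact_force: [10.1, 3.8, -0.1]
grip_width: 0.283
grip_force: 79.7
```

>>> play_rows --steps '[0,0.17,0.01,0,0,0,0.17,0.01,0,0,0,0,0,0,0]'

```text
t: 6.85
ee_pos: [0.568, -0.1616, 0.0658]
tool_rot: [0.681, 0.732, 0.002, 0.003]
contact_force: [7.5, 3.5, 2.0]
grip_width: 0.284
grip_force: 79.3
```

>>> play_rows --steps '[65,0,0,0,0,65,0,0,0,0,65,0,0,0,0,65,0,0,0,0]'

```text
t: 7.18
ee_pos: [0.5636, -0.162, 0.064]
tool_rot: [0.681, 0.732, -0.0, 0.0]
contact_force: [-0.7, -0.1, -0.4]
grip_width: 0.76
grip_force: 0.0
```

>>> play_rows --steps '[65,0,0,0.8,0,65,0,0,0.9,0,65,0,0,0.9,0,65,0,0,0.9,0,65,0,0,0,0]'

```text
t: 7.6
ee_pos: [0.5673, -0.1639, 0.2121]
tool_rot: [0.681, 0.732, 0.002, 0.007]
contact_force: [1.7, -0.1, 0.8]
grip_width: 0.763
grip_force: 0.0
```

```bash
python3 meas.py | grep -v white; python3 knob.py
python3 - <<'E'
from h import *
c=read_camera("wrist");cv2.imwrite("pics/w3.png",c["pixels"]);print(manip.read_state()["ee_pos"])
E
```

```text
top
cap [204. 206.] n 306 ztop [0.002 0.053] boss-top mean [0.5292 0.3743 0.0527] mid [0.5271 0.3784 0.0268]
cap [235. 235.] n 320 ztop [0.    0.053] boss-top mean [0.4379 0.2714 0.0525] mid [0.4373 0.273  0.0268]
cap [205. 237.] n 310 ztop [0.002 0.053] boss-top mean [0.4262 0.3668 0.0524] mid [0.4252 0.3706 0.0275]
bar [308. 201.] ((552.0328979492188, 37.550994873046875), (19.539196014404297, 317.93341064453125), 5.002098560333252) 0.029906746578011158
black [479. 213.] 106 z 0.1 [ 0.525  -0.4935  0.0971] [0.028 0.029 0.006]
black [130. 300.] 54 z 0.1 [0.23   0.5896 0.0983] [0.001 0.011 0.004]
black [153. 329.] 404 z 0.121 [0.1501 0.4927 0.1186] [0.197 0.012 0.005]
black [131. 348.] 95 z 0.094 [0.0857 0.5656 0.0911] [0.004 0.062 0.005]
scene
cap [430. 141.] n 214 ztop [0.008 0.053] boss-top mean [0.4294 0.3689 0.0523] mid [0.4279 0.3691 0.0307]
cap [399. 150.] n 227 ztop [0.008 0.053] boss-top mean [0.4399 0.2717 0.0525] mid [0.4399 0.2724 0.0305]
cap [444. 169.] n 242 ztop [0.007 0.053] boss-top mean [0.5313 0.3765 0.053 ] mid [0.5302 0.3793 0.0301]
bar [329. 195.] ((553.3421630859375, 37.60681915283203), (20.195470809936523, 318.3470764160156), 4.580660820007324) 0.029595661394814475
black [457.  60.] 883 z 0.129 [0.1514 0.4928 0.1257] [0.169 0.009 0.006]
black [461.  38.] 143 z 0.099 [0.089  0.5706 0.0956] [0.007 0.059 0.006]
black [287.  54.] 518 z 0.13 [0.0602 0.0046 0.127 ] [0.019 0.086 0.006]
black [190. 187.] 160 z 0.117 [ 0.4977 -0.3253  0.1136] [0.032 0.029 0.006]
black [258. 203.] 127 z 0.106 [ 0.5705 -0.1578  0.1033] [0.022 0.021 0.006]
black [126. 211.] 182 z 0.099 [ 0.5269 -0.4944  0.0959] [0.028 0.03  0.006]
black [191. 251.] 171 z 0.099 [ 0.6734 -0.3342  0.0961] [0.03  0.031 0.006]
knob 162 0.11412211222474436
red ref 173 0.09698471552968195
[ 0.56296377 -0.16170461  0.20264521]
```

View pics/w3.png

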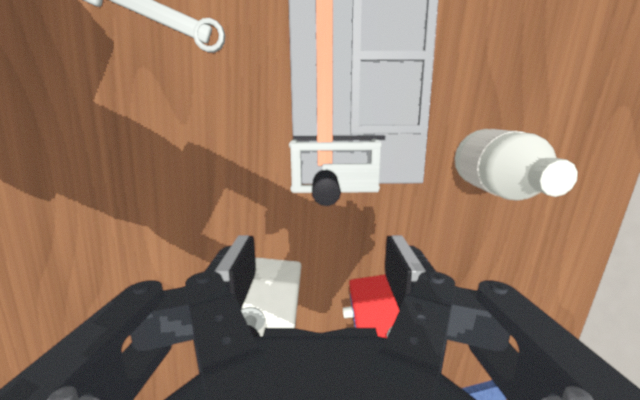

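The bar is back 40 mm with the handle hooked in the notch (wrist (326,187)); pockets are clear and the knob is still out. Now cap A at about (0.439,0.272).

>>> play_rows --steps '[70,-0.26,0.9,0,0,70,-0.26,0.9,0,0,70,-0.26,0.9,0,0,70,-0.26,0.9,0,0,70,-0.26,0.9,0,0]'

```text
t: 8.22
ee_pos: [0.5098, 0.0195, 0.2015]
tool_rot: [0.681, 0.732, -0.001, -0.002]
contact_force: [-0.1, 0.4, -0.3]
grip_width: 0.817
grip_force: 0.0
```

>>> play_rows --steps '[70,-0.26,0.9,0,0,70,-0.26,0.9,0,0,70,-0.26,0.9,0,0,70,-0.26,0.9,0,0,70,-0.26,0.9,0,0]'

```text
t: 8.63
ee_pos: [0.4578, 0.1993, 0.2018]
tool_rot: [0.681, 0.732, -0.002, -0.001]
contact_force: [0.3, -0.2, -0.0]
grip_width: 0.818
grip_force: 0.0
```

>>> play_rows --steps '[70,-0.26,0.9,0,0,70,-0.26,0.9,0,0,70,0,0,0,0,70,0,0,0,0]'

```text
t: 8.97
ee_pos: [0.4371, 0.2713, 0.2017]
tool_rot: [0.679, 0.734, -0.002, -0.001]
contact_force: [1.1, -0.7, -0.2]
grip_width: 0.822
grip_force: 0.0
```

```bash
cat > wl.py <<'E'
from h import *
import sys
# wrist look: boss tops (z~.05) and jig pockets
def caps(c):
    W=cloud(c);H,S,V=cv2.split(cv2.cvtColor(c["pixels"],cv2.COLOR_BGR2HSV))
    m=((H>17)&(H<33)&(S>130)&(V>60)&(W[...,2]>.046)&(W[...,2]<.066)).astype(np.uint8)
    n,l,s,ce=cv2.connectedComponentsWithStats(m)
    for i in range(1,n):
        if s[i][4]>80:
            P=W[l==i];print("boss",ce[i].round(),s[i][4],((P.min(0)+P.max(0))/2).round(4),np.ptp(P,axis=0).round(4),"centroid",P.mean(0).round(4))
if __name__=="__main__":
    s=manip.read_state();print("tcp",s["ee_pos"].round(4),"w",round(s["grip_width"]*85.4,1),s["contact_force"].round(1))
    q=s["tool_rot"];print("yawY",round(np.degrees(2*np.arctan2(q[1],q[0]))-90,2))
    c=read_camera("wrist");caps(c)
    if len(sys.argv)>1: cv2.imwrite("pics/%s.png"%sys.argv[1],c["pixels"])
E
python3 wl.py w4
```

```text
tcp [0.4371 0.2713 0.2017] w 70.2 [ 1.1 -0.7 -0.2]
yawY 4.43
```

View pics/w4.png

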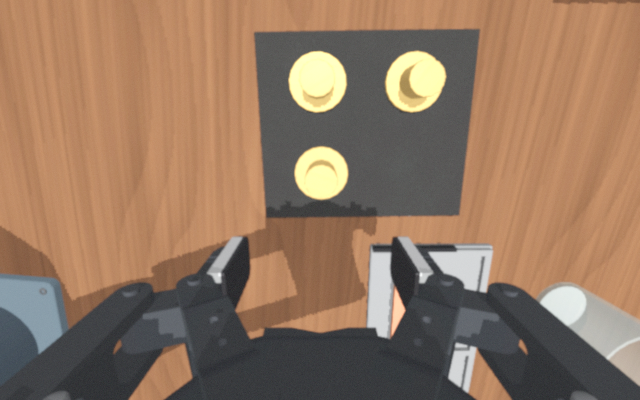

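The wrist view shows cap A at (321,173) and the others at (318,82) and (415,80). They look paler here, so I loosen the saturation bound.

```bash
sed -i 's/(S>130)/(S>60)/' wl.py; python3 wl.py
```

```text
tcp [0.4379 0.2701 0.202 ] w 69.8 [ 0.2 -0.  -0.3]
yawY 4.31
boss [316.  81.] 684 [0.426  0.3691 0.05  ] [0.0329 0.0335 0.0068] centroid [0.4263 0.365  0.0507]
boss [425.  76.] 1133 [0.5273 0.3769 0.0496] [0.0335 0.0335 0.0072] centroid [0.5271 0.3771 0.0505]
boss [320. 179.] 850 [0.4374 0.2725 0.0496] [0.0329 0.0335 0.007 ] centroid [0.4371 0.2731 0.0506]
```

>>> play_rows --steps '[70,0,0.06,-0.9,0,70,0,0,-0.95,0,70,0,0,-0.95,0,70,0,0,-0.95,0,70,0,0,-0.5,0]'

```text
t: 9.48
ee_pos: [0.437, 0.2695, 0.0294]
tool_rot: [0.682, 0.731, -0.003, -0.001]
contact_force: [-1.8, 0.4, 0.3]
grip_width: 0.819
grip_force: 0.0
```

>>> play_rows --steps '[70,0,0,-0.4,0,70,0,0,0,0,70,0,0,0,0,70,0,0,0,0]'

```text
t: 9.82
ee_pos: [0.4402, 0.2717, 0.0185]
tool_rot: [0.681, 0.732, 0.0, 0.0]
contact_force: [0.2, 0.4, -0.0]
grip_width: 0.816
grip_force: 0.0
```

>>> play_rows --steps '[0,0,0,0,0,0,0,0,0,0,0,0,0,0,0,0,0,0,0,0,0,0,0,0,0]' --squeeze 50

```text
t: 10.23
ee_pos: [0.4398, 0.2727, 0.019]
tool_rot: [0.681, 0.733, 0.001, 0.001]
contact_force: [-0.3, -0.6, 5.3]
grip_width: 0.381
grip_force: 49.3
```

>>> play_rows --steps '[0,0,0,0,0]'

```text
t: 10.32
ee_pos: [0.4398, 0.2727, 0.019]
tool_rot: [0.681, 0.733, 0.001, 0.001]
contact_force: [-0.0, -1.4, 6.1]
grip_width: 0.386
grip_force: 49.3
```

>>> play_rows --steps '[0,0,0,0.4,0,0,0,0,0.8,0,0,0,0,0.8,0,0,0,0,0.8,0,0,0,0,0,0]'

```text
t: 10.73
ee_pos: [0.4427, 0.2741, 0.1363]
tool_rot: [0.681, 0.733, 0.005, 0.003]
contact_force: [1.6, 0.3, -1.2]
grip_width: 0.385
grip_force: 50.0
```

>>> play_rows --steps '[0,0.5,-0.74,0,0,0,0.52,-0.74,0,0,0,0.52,-0.74,0,0,0,0.52,-0.74,0,0,0,0.52,-0.74,0,0]'

```text
t: 11.15
ee_pos: [0.5425, 0.1232, 0.1294]
tool_rot: [0.681, 0.733, -0.0, -0.0]
contact_force: [-0.2, 0.9, -2.5]
grip_width: 0.38
grip_force: 50.1
```

>>> play_rows --steps '[0,0.52,-0.74,0,0,0,0.52,-0.74,0,0,0,0.52,-0.74,0,0,0,0.52,-0.74,0,0,0,0,0,0,0]'

```text
t: 11.57
ee_pos: [0.6292, -0.0002, 0.1292]
tool_rot: [0.682, 0.731, -0.0, 0.002]
contact_force: [-0.1, -0.2, -1.5]
grip_width: 0.383
grip_force: 50.3
```

```bash
cat > pk.py <<'E'
from h import *
import sys
s=manip.read_state();print("tcp",s["ee_pos"].round(4),"w",round(s["grip_width"]*85.4,1),s["contact_force"].round(1))
c=read_camera("wrist");W=cloud(c);Z=W[...,2]
H,S,V=cv2.split(cv2.cvtColor(c["pixels"],cv2.COLOR_BGR2HSV))
m=((Z>.006)&(Z<.0135)&(S<60)&(W[...,0]>.56)&(W[...,0]<.68)).astype(np.uint8)
m=cv2.morphologyEx(m,cv2.MORPH_OPEN,np.ones((3,3)))
n,l,st,ce=cv2.connectedComponentsWithStats(m)
for i in range(1,n):
    if st[i][4]>1500:
        P=W[l==i];r=cv2.minAreaRect((P[:,:2]*1000).astype(np.float32));print(ce[i].round(),st[i],[np.round(k,1) for k in r],np.median(P[:,2]).round(4))
if len(sys.argv)>1: cv2.imwrite("pics/%s.png"%sys.argv[1],c["pixels"])
E
python3 pk.py w5
```

```text
tcp [ 6.292e-01 -2.000e-04  1.292e-01] w 32.7 [-0.1 -0.2 -1.5]
[254. 131.] [ 243    0   27  256 5050] [array([569.1,  39. ]), array([ 22.9, 217.8]), np.float64(3.7)] 0.0099
[313.  21.] [ 270    0   86   43 3589] [array([614.8, 135.6]), array([66.1, 30.8]), np.float64(3.9)] 0.0098
[314.  96.] [ 272   54   83   86 6744] [array([619.1,  78. ]), array([66.6, 66.8]), np.float64(4.6)] 0.0099
[314. 169.] [ 277  149   76   51 3067] [array([624.2,  13.5]), array([66.3, 45.4]), np.float64(4.8)] 0.0098
```

View pics/w5.png

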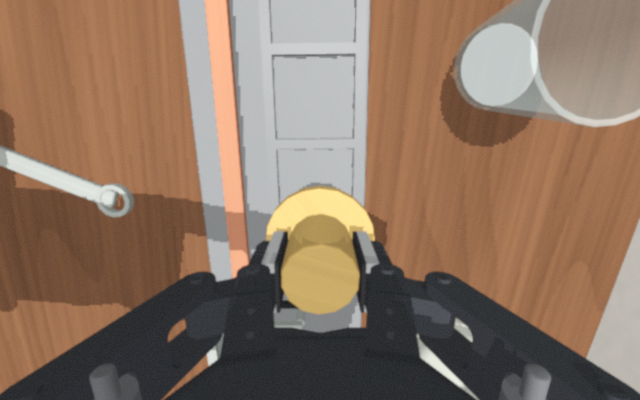

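Pocket 2 measures 66.6 × 66.8 mm at (0.6191,0.0780), as it must, so pocket 1 is at (0.6248,0.0042). I check where the held boss sits in the same camera.

```bash
cat > held.py <<'E'
from h import *
s=manip.read_state();t=s["ee_pos"];c=read_camera("wrist");W=cloud(c);H,S,V=cv2.split(cv2.cvtColor(c["pixels"],cv2.COLOR_BGR2HSV))
g=(H>14)&(H<35)&(S>60)
Z=W[...,2]-t[2]
zt=np.nanpercentile(Z[g&(abs(W[...,0]-t[0])<.05)&(abs(W[...,1]-t[1])<.05)],95);P=W[g&(abs(Z-zt)<.004)&(abs(W[...,0]-t[0])<.03)]
print("tcp",t.round(4),"boss top dz",zt.round(4),"center-tcp",((P.min(0)+P.max(0))/2-t).round(4),np.ptp(P,axis=0).round(4),len(P))
# flange: circle fit
f=g&(Z<zt-.034)&(abs(W[...,0]-t[0])<.04)&(abs(W[...,1]-t[1])<.04);P=W[f]-t;
if f.sum()>50: print("flange z",np.percentile(P[:,2],[5,50,95]).round(4),"ymax",P[:,1].max().round(4),"x",P[:,0].min().round(4),P[:,0].max().round(4))
E
python3 held.py
```

```text
tcp [0.627  0.0027 0.1289] boss top dz 0.0324 center-tcp [0.0002 0.     0.0318] [0.0335 0.0338 0.0068] 4555
flange z [-0.0098 -0.0084 -0.0064] ymax 0.0297 x -0.0296 0.0293
```

>>> play_rows --steps '[0,-0.055,0.04,-0.7,0,0,0,0,-0.8,0,0,0,0,-0.7,0,0,0,0,0,0,0,0,0,0,0]'

```text
t: 12.08
ee_pos: [0.6209, 0.0093, 0.0403]
tool_rot: [0.68, 0.733, -0.001, -0.002]
contact_force: [0.2, 0.3, -1.3]
grip_width: 0.385
grip_force: 50.2
```

>>> play_rows --steps '[0,0,0,0,0,0,0,0,0,0]'

```text
t: 12.25
ee_pos: [0.6248, 0.008, 0.0441]
tool_rot: [0.681, 0.733, 0.001, 0.002]
contact_force: [0.4, -0.4, -1.3]
grip_width: 0.387
grip_force: 50.2
```

```bash
python3 held.py; python3 pk.py
```

```text
tcp [0.6248 0.008  0.0441] boss top dz 0.0323 center-tcp [ 0.0001 -0.      0.0321] [0.0337 0.0338 0.0075] 4561
flange z [-0.0099 -0.0084 -0.0062] ymax 0.0298 x -0.0294 0.0341
tcp [0.6248 0.0078 0.0441] w 32.8 [ 0.8  0.1 -2.1]
[230. 144.] [ 213    0   41  280 8244] [array([569.6,  46.2]), array([ 23.3, 165.5]), np.float64(2.3)] 0.0099
[318.  12.] [ 254    0  129   25 3054] [array([615.7, 126.5]), array([66.6, 12.4]), np.float64(4.6)] 0.0098
[319. 102.] [  257    42   124   125 14530] [array([619.4,  78.1]), array([66.9, 66.9]), np.float64(4.5)] 0.0099
[319. 192.] [ 264  180  111   42 1842] [array([623.7,  22.6]), array([66.6, 27. ]), np.float64(4.4)] 0.0097
[320. 317.] [ 273  295   94   37 1864] [array([629.9, -58.8]), array([64.7, 29.8]), np.float64(2.9)] 0.0098
```

>>> play_rows --steps '[0,0.01,-0.09,0,0,0,0,0,-0.2,0,0,0,0,-0.15,0,0,0,0,0,0,0,0,0,0,0]'

```text
t: 12.77
ee_pos: [0.6231, 0.0041, 0.0269]
tool_rot: [0.681, 0.732, -0.0, -0.001]
contact_force: [-0.0, -0.0, -0.8]
grip_width: 0.381
grip_force: 50.2
```

>>> play_rows --steps '[0,0,0,0,0,0,0,0,0,0]'

```text
t: 12.93
ee_pos: [0.6236, 0.0041, 0.0276]
tool_rot: [0.681, 0.732, -0.0, -0.0]
contact_force: [0.2, -0.1, -2.0]
grip_width: 0.387
grip_force: 50.2
```

>>> play_rows --steps '[0,0.03,0,-0.03,0,0,0,0,-0.03,0,0,0,0,0,0]'

```text
t: 13.18
ee_pos: [0.6253, 0.0041, 0.0261]
tool_rot: [0.681, 0.732, 0.0, 0.0]
contact_force: [-1.0, -0.2, 3.3]
grip_width: 0.385
grip_force: 50.9
```

>>> play_rows --steps '[55,0,0,0,0,55,0,0,0,0,55,0,0,0,0,55,0,0,0,0]'

```text
t: 13.52
ee_pos: [0.6249, 0.004, 0.0253]
tool_rot: [0.681, 0.732, -0.0, 0.0]
contact_force: [0.4, -0.2, 0.8]
grip_width: 0.642
grip_force: 0.0
```

>>> play_rows --steps '[55,0,0,0.7,0,55,0,0,0.9,0,55,0,0,0.9,0,55,0,0,0.9,0,55,0,0,0.6,0]'

```text
t: 13.93
ee_pos: [0.626, 0.0039, 0.1893]
tool_rot: [0.681, 0.732, 0.001, 0.002]
contact_force: [0.6, -0.6, 1.2]
grip_width: 0.643
grip_force: 0.0
```

```bash
python3 wl.py; python3 meas.py | grep cap
```

```text
tcp [0.626  0.0039 0.1893] w 54.9 [ 0.6 -0.6  1.2]
yawY 4.18
boss [318. 185.] 995 [0.6249 0.0043 0.0529] [0.0328 0.0329 0.0138] centroid [0.6249 0.0052 0.0572]
cap [314. 182.] n 52 ztop [0.015 0.282] boss-top mean [0.594  0.0232 0.3471] mid [0.6038 0.0188 0.1805]
cap [204. 206.] n 306 ztop [0.003 0.053] boss-top mean [0.5285 0.3745 0.0528] mid [0.5271 0.378  0.0278]
cap [205. 237.] n 310 ztop [0.002 0.053] boss-top mean [0.4263 0.3676 0.052 ] mid [0.4253 0.3709 0.0269]
cap [430. 141.] n 212 ztop [0.008 0.053] boss-top mean [0.4308 0.3706 0.0523] mid [0.4282 0.3705 0.0313]
cap [444. 169.] n 241 ztop [0.007 0.053] boss-top mean [0.5311 0.3769 0.052 ] mid [0.5297 0.3792 0.03  ]
cap [323. 221.] n 278 ztop [0.015 0.06 ] boss-top mean [0.6274 0.0041 0.0584] mid [0.6289 0.0048 0.0365]
```

Cap A is seated: boss at (0.625,0.004), top 0.058. Next is the cap at (0.427,0.369).

>>> play_rows --steps '[70,-0.45,0.83,0,0,70,-0.45,0.83,0,0,70,-0.45,0.83,0,0,70,-0.45,0.83,0,0,70,-0.45,0.83,0,0]'

```text
t: 14.5
ee_pos: [0.5327, 0.1711, 0.1833]
tool_rot: [0.681, 0.732, -0.001, -0.001]
contact_force: [-0.3, -0.0, 0.5]
grip_width: 0.817
grip_force: 0.0
```

>>> play_rows --steps '[70,-0.45,0.83,0,0,70,-0.45,0.83,0,0,70,-0.45,0.83,0,0,70,-0.45,0.83,0,0,70,-0.45,0.83,0,0]'

```text
t: 14.92
ee_pos: [0.4427, 0.337, 0.1834]
tool_rot: [0.681, 0.732, -0.002, -0.001]
contact_force: [0.6, 0.9, 0.2]
grip_width: 0.819
grip_force: 0.0
```

>>> play_rows --steps '[70,-0.45,0.83,-0.5,0,70,0,0,-0.8,0,70,0,0,-0.8,0,70,0,0,0,0,70,0,0,0,0]'

```text
t: 15.33
ee_pos: [0.4251, 0.3673, 0.0992]
tool_rot: [0.681, 0.733, -0.003, -0.001]
contact_force: [0.8, 0.5, 0.3]
grip_width: 0.82
grip_force: 0.0
```

```bash
python3 wl.py
```

```text
tcp [0.4251 0.3673 0.0992] w 70.0 [0.8 0.5 0.3]
yawY 4.2
boss [322. 211.] 1837 [0.4259 0.37   0.0492] [0.0332 0.0334 0.0065] centroid [0.4259 0.3707 0.0505]
boss [471. 211.] 1865 [0.5273 0.3774 0.0492] [0.0334 0.0325 0.0064] centroid [0.5265 0.3782 0.0503]
```

>>> play_rows --steps '[70,0.02,0.05,-0.7,0,70,0,0,-0.8,0,70,0,0,-0.5,0,70,0,0,0,0,70,0,0,0,0]'

```text
t: 15.8
ee_pos: [0.429, 0.3703, 0.0228]
tool_rot: [0.681, 0.732, 0.0, 0.0]
contact_force: [1.1, 0.4, 0.6]
grip_width: 0.822
grip_force: 0.0
```

>>> play_rows --steps '[0,0,0,0,0,0,0,0,0,0,0,0,0,0,0,0,0,0,0,0,0,0,0,0,0]'

```text
t: 16.22
ee_pos: [0.4294, 0.3711, 0.0241]
tool_rot: [0.681, 0.732, 0.002, 0.001]
contact_force: [-1.2, -1.8, 6.9]
grip_width: 0.383
grip_force: 49.4
```

>>> play_rows --steps '[0,0,0,0,0]'

```text
t: 16.3
ee_pos: [0.4294, 0.3711, 0.0241]
tool_rot: [0.681, 0.732, 0.002, 0.001]
contact_force: [-0.8, -1.1, 6.4]
grip_width: 0.38
grip_force: 49.4
```

>>> play_rows --steps '[0,0,0,0.4,0,0,0,0,0.7,0,0,0,0,0.8,0,0,0,0,0.8,0,0,0,0,0,0]'

```text
t: 16.72
ee_pos: [0.4318, 0.3727, 0.1374]
tool_rot: [0.681, 0.733, 0.006, 0.002]
contact_force: [0.4, 1.3, -1.2]
grip_width: 0.381
grip_force: 50.3
```

>>> play_rows --steps '[0,0.52,-0.81,0,0,0,0.53,-0.81,0,0,0,0.53,-0.81,0,0,0,0.53,-0.81,0,0,0,0.53,-0.81,0,0]'

```text
t: 17.13
ee_pos: [0.5341, 0.207, 0.13]
tool_rot: [0.681, 0.733, 0.0, 0.0]
contact_force: [-0.3, 0.9, -2.5]
grip_width: 0.382
grip_force: 50.3
```

>>> play_rows --steps '[0,0.53,-0.81,0,0,0,0.53,-0.81,0,0,0,0.53,-0.81,0,0,0,0.53,-0.84,0,0,0,0,0,0,0]'

```text
t: 17.55
ee_pos: [0.6227, 0.0705, 0.1299]
tool_rot: [0.683, 0.731, 0.0, 0.003]
contact_force: [-0.4, 0.4, -2.1]
grip_width: 0.384
grip_force: 50.4
```

>>> play_rows --steps '[0,0,0,-0.7,0,0,0,0,-0.8,0,0,0,0,-0.4,0,0,0,0,0,0,0,0,0,0,0]'

```text
t: 17.97
ee_pos: [0.6176, 0.0778, 0.053]
tool_rot: [0.681, 0.732, -0.001, -0.001]
contact_force: [-0.1, 0.1, -2.0]
grip_width: 0.382
grip_force: 50.3
```

>>> play_rows --steps '[0,0,0,0,0,0,0,0,0,0]'

```text
t: 18.13
ee_pos: [0.62, 0.0778, 0.0558]
tool_rot: [0.681, 0.733, 0.001, 0.001]
contact_force: [0.2, -0.4, -2.5]
grip_width: 0.384
grip_force: 50.3
```

```bash
python3 held.py; python3 pk.py; python3 wl.py|grep boss
```

```text
tcp [0.62   0.0778 0.0558] boss top dz 0.0274 center-tcp [ 0.0003 -0.001   0.0272] [0.0336 0.0337 0.0075] 4210
flange z [-0.0149 -0.0135 -0.0116] ymax 0.0286 x -0.0335 0.0356
tcp [0.6199 0.0778 0.0558] w 32.4 [ 0.7  0.4 -2.6]
[240. 159.] [ 229   27   28  251 4869] [array([568.9, 108.1]), array([ 18. , 160.4]), np.float64(0.2)] 0.0099
[318.  97.] [  260    39   116   118 12987] [array([613.4, 151.9]), array([66.8, 67.1]), np.float64(4.6)] 0.0099
[317. 184.] [ 266  169  105   46 2614] [array([617.9,  94.9]), array([66.5, 30.3]), np.float64(4.9)] 0.0098
boss [320. 226.] 808 [0.62   0.0868 0.056 ] [0.0338 0.0136 0.0199] centroid [0.6191 0.0901 0.0568]
```

>>> play_rows --steps '[0,-0.03,0.03,0,0,0,0,0,-0.25,0,0,0,0,-0.3,0,0,0,0,0,0,0,0,0,0,0]'

```text
t: 18.7
ee_pos: [0.6164, 0.0788, 0.0305]
tool_rot: [0.681, 0.732, -0.001, -0.001]
contact_force: [-0.7, 1.1, -2.3]
grip_width: 0.382
grip_force: 52.6
```

>>> play_rows --steps '[0,0,0,0,0,0,0,0,0,0]'

```text
t: 18.87
ee_pos: [0.6168, 0.0788, 0.0313]
tool_rot: [0.681, 0.732, -0.001, -0.001]
contact_force: [-0.5, -0.9, -1.6]
grip_width: 0.384
grip_force: 52.6
```

>>> play_rows --steps '[0,0.05,0,0,0,0,0,0,-0.03,0,0,0,0,0,0]'

```text
t: 19.12
ee_pos: [0.6194, 0.0788, 0.0305]
tool_rot: [0.681, 0.732, -0.0, -0.0]
contact_force: [0.3, 0.3, -2.4]
grip_width: 0.383
grip_force: 52.6
```

>>> play_rows --steps '[55,0,0,0,0,55,0,0,0,0,55,0,0,0,0,55,0,0,0,0]'

```text
t: 19.45
ee_pos: [0.6196, 0.0788, 0.031]
tool_rot: [0.681, 0.732, 0.0, 0.0]
contact_force: [0.5, 0.1, -0.3]
grip_width: 0.643
grip_force: 0.0
```

>>> play_rows --steps '[55,0,0,0.7,0,55,0,0,0.9,0,55,0,0,0.9,0,55,0,0,0.9,0,55,0,0,0.6,0]'

```text
t: 19.87
ee_pos: [0.6205, 0.0788, 0.1949]
tool_rot: [0.681, 0.732, 0.002, 0.002]
contact_force: [0.0, -0.4, 0.7]
grip_width: 0.645
grip_force: 0.0
```

```bash
python3 wl.py; python3 meas.py | grep cap
```

```text
tcp [0.6205 0.0788 0.1949] w 55.1 [ 0.  -0.4  0.7]
yawY 4.18
boss [318. 185.] 958 [0.6193 0.0778 0.0529] [0.033  0.0329 0.0137] centroid [0.6192 0.0786 0.0572]
boss [318. 253.] 862 [0.625  0.0043 0.053 ] [0.0332 0.033  0.014 ] centroid [0.6248 0.0065 0.0567]
cap [319. 179.] n 229 ztop [0.015 0.06 ] boss-top mean [0.6253 0.0038 0.06  ] mid [0.6255 0.0017 0.0383]
cap [298. 183.] n 39 ztop [0.016 0.27 ] boss-top mean [0.5911 0.0565 0.3444] mid [0.6004 0.069  0.1797]
cap [204. 206.] n 308 ztop [0.002 0.053] boss-top mean [0.5278 0.3753 0.0519] mid [0.527  0.3789 0.0268]
cap [444. 169.] n 243 ztop [0.007 0.053] boss-top mean [0.5295 0.377  0.0521] mid [0.5306 0.3788 0.0293]
cap [350. 214.] n 267 ztop [0.015 0.06 ] boss-top mean [0.6221 0.0774 0.0591] mid [0.6218 0.0785 0.037 ]
cap [322. 216.] n 55 ztop [0.017 0.06 ] boss-top mean [0.6282 0.0046 0.0589] mid [ 0.6258 -0.0013  0.0391]
```

Cap two is seated at (0.619,0.078). Now the last cap, at (0.527,0.377).

>>> play_rows --steps '[70,-0.29,0.93,0,0,70,-0.29,0.93,0,0,70,-0.29,0.93,0,0,70,-0.29,0.93,0,0,70,-0.29,0.93,0,0]'

```text
t: 20.43
ee_pos: [0.5596, 0.2659, 0.1887]
tool_rot: [0.681, 0.732, -0.001, -0.001]
contact_force: [-0.2, 0.3, -0.3]
grip_width: 0.826
grip_force: 0.0
```

>>> play_rows --steps '[70,-0.29,0.93,0,0,70,-0.29,0.93,0,0,70,-0.29,0.93,0,0,70,0,0,-0.8,0,70,0,0,-0.8,0]'

```text
t: 20.85
ee_pos: [0.5257, 0.3796, 0.1263]
tool_rot: [0.679, 0.734, 0.002, 0.0]
contact_force: [0.6, 0.1, -1.3]
grip_width: 0.818
grip_force: 0.0
```

>>> play_rows --steps '[70,0,0,-0.6,0,70,0,0,0,0,70,0,0,0,0,70,0,0,0,0]'

```text
t: 21.18
ee_pos: [0.527, 0.3764, 0.1032]
tool_rot: [0.681, 0.732, 0.0, 0.0]
contact_force: [0.1, 1.0, 0.6]
grip_width: 0.82
grip_force: 0.0
```

```bash
python3 wl.py
```

```text
tcp [0.527  0.3764 0.1032] w 70.0 [0.1 1.  0.6]
yawY 4.16
boss [321. 211.] 1764 [0.5277 0.3778 0.0493] [0.0329 0.0333 0.0066] centroid [0.5276 0.3787 0.0506]
```

>>> play_rows --steps '[70,0.01,0.035,-0.7,0,70,0,0,-0.8,0,70,0,0,-0.55,0,70,0,0,0,0,70,0,0,0,0]'

```text
t: 21.65
ee_pos: [0.5273, 0.3777, 0.0213]
tool_rot: [0.681, 0.732, -0.0, -0.0]
contact_force: [0.7, 0.9, 0.4]
grip_width: 0.82
grip_force: 0.0
```

>>> play_rows --steps '[0,0,0,0,0,0,0,0,0,0,0,0,0,0,0,0,0,0,0,0,0,0,0,0,0]'

```text
t: 22.07
ee_pos: [0.5285, 0.3786, 0.0232]
tool_rot: [0.681, 0.732, 0.002, 0.001]
contact_force: [0.2, -1.3, 6.2]
grip_width: 0.381
grip_force: 49.9
```

>>> play_rows --steps '[0,0,0,0,0]'

```text
t: 22.15
ee_pos: [0.5286, 0.3786, 0.0233]
tool_rot: [0.681, 0.732, 0.002, 0.001]
contact_force: [0.1, -1.0, 7.6]
grip_width: 0.382
grip_force: 49.9
```

>>> play_rows --steps '[0,0,0,0.4,0,0,0,0,0.7,0,0,0,0,0.8,0,0,0,0,0.8,0,0,0,0,0,0]'

```text
t: 22.57
ee_pos: [0.5307, 0.3799, 0.1369]
tool_rot: [0.681, 0.732, 0.006, 0.002]
contact_force: [1.3, 0.4, -0.4]
grip_width: 0.385
grip_force: 50.3
```

>>> play_rows --steps '[0,0.3,-0.81,0,0,0,0.3,-0.81,0,0,0,0.3,-0.81,0,0,0,0.3,-0.81,0,0,0,0.3,-0.81,0,0]'

```text
t: 22.98
ee_pos: [0.587, 0.2145, 0.1288]
tool_rot: [0.681, 0.733, 0.0, 0.0]
contact_force: [0.9, 0.4, -2.1]
grip_width: 0.379
grip_force: 50.2
```

>>> play_rows --steps '[0,0.3,-0.81,0,0,0,0.3,-0.81,0,0,0,0,0,-0.7,0,0,0,0,-0.8,0,0,0,0,-0.4,0]'

```text
t: 23.4
ee_pos: [0.6094, 0.1497, 0.0497]
tool_rot: [0.682, 0.732, -0.001, -0.001]
contact_force: [-1.1, -0.3, -3.0]
grip_width: 0.379
grip_force: 50.2
```

>>> play_rows --steps '[0,0,0,0,0,0,0,0,0,0,0,0,0,0,0,0,0,0,0,0]'

```text
t: 23.73
ee_pos: [0.6123, 0.1514, 0.0546]
tool_rot: [0.681, 0.733, 0.001, 0.001]
contact_force: [-0.1, 0.1, -1.8]
grip_width: 0.381
grip_force: 50.2
```

```bash
python3 held.py; python3 pk.py w6
```

```text
tcp [0.6123 0.1514 0.0546] boss top dz 0.0283 center-tcp [ 0.0003 -0.0007  0.0283] [0.0337 0.0339 0.0079] 4286
flange z [-0.0139 -0.0126 -0.0108] ymax 0.0292 x -0.0319 0.0362
tcp [0.6123 0.1514 0.0546] w 32.4 [ 0.  -0.  -1.4]
[323. 184.] [ 269  170  105   49 2567] [array([612.1, 167.5]), array([66.5, 32.8]), np.float64(4.1)] 0.0098
```

View pics/w6.png

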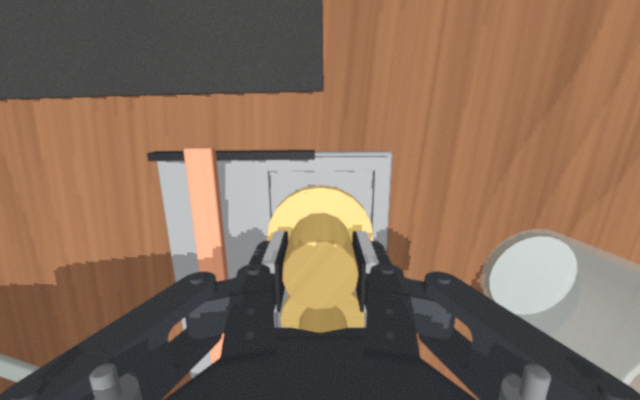

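The cap at (320,250) is over the last pocket, whose walls show around it at (268–376,170). I lower it.

>>> play_rows --steps '[0,0.03,0.03,0,0,0,0,0,-0.25,0,0,0,0,-0.25,0,0,0,0,0,0,0,0,0,0,0]'

```text
t: 24.25
ee_pos: [0.6112, 0.1522, 0.0313]
tool_rot: [0.681, 0.732, -0.001, -0.001]
contact_force: [-0.1, -0.8, -1.7]
grip_width: 0.38
grip_force: 50.2
```

>>> play_rows --steps '[0,0,0,0,0,0,0,0,0,0]'

```text
t: 24.42
ee_pos: [0.6119, 0.1522, 0.0324]
tool_rot: [0.681, 0.732, -0.0, -0.0]
contact_force: [0.7, 0.9, -1.3]
grip_width: 0.379
grip_force: 50.2
```

>>> play_rows --steps '[0,0.03,0.01,0,0,0,0,0,-0.06,0,0,0,0,0,0]'

```text
t: 24.67
ee_pos: [0.6138, 0.1526, 0.0303]
tool_rot: [0.681, 0.732, 0.0, 0.0]
contact_force: [-0.1, -0.2, -1.5]
grip_width: 0.38
grip_force: 50.5
```

>>> play_rows --steps '[55,0,0,0,0,55,0,0,0,0,55,0,0,0,0,55,0,0,0,0]'

```text
t: 25.0
ee_pos: [0.6134, 0.1526, 0.0304]
tool_rot: [0.681, 0.732, 0.0, 0.0]
contact_force: [-0.0, 0.5, 0.6]
grip_width: 0.646
grip_force: 0.0
```

>>> play_rows --steps '[55,0,0,0.7,0,55,0,0,0.9,0,55,0,0,0.9,0,55,0,0,0.9,0,55,0,0,0.6,0]'

```text
t: 25.42
ee_pos: [0.6144, 0.1528, 0.1944]
tool_rot: [0.681, 0.732, 0.002, 0.002]
contact_force: [0.1, -0.1, -0.4]
grip_width: 0.643
grip_force: 0.0
```

>>> play_rows --steps '[65,-0.2,-0.9,0,0,65,-0.1,-0.9,0,0,65,-0.1,-0.9,0,0,65,-0.1,-0.9,0,0,65,-0.1,-0.9,0,0]'

```text
t: 25.83
ee_pos: [0.5889, -0.0287, 0.1906]
tool_rot: [0.681, 0.733, 0.0, 0.0]
contact_force: [0.1, -0.1, -0.4]
grip_width: 0.758
grip_force: 0.0
```

>>> play_rows --steps '[65,-0.1,-0.9,0,0,65,-0.1,-0.9,0,0,65,-0.15,-0.9,0,0,65,0,0,0,0,65,0,0,0,0]'

```text
t: 26.25
ee_pos: [0.5749, -0.1374, 0.1902]
tool_rot: [0.682, 0.731, 0.0, -0.0]
contact_force: [-0.0, 0.5, -0.5]
grip_width: 0.759
grip_force: 0.0
```

```bash
python3 wl.py; python3 meas.py | egrep "top|scene|cap|bar|black"; python3 knob.py
python3 - <<'E'
from h import *
c=read_camera("wrist");W=cloud(c);V=c["pixels"].max(2);m=(V<75)&(W[...,2]>.09)&(W[...,2]<.11)&(np.hypot(W[...,0]-.568,W[...,1]+.158)<.04)
P=W[m];print(m.sum(),(P.min(0)+P.max(0))/2,np.ptp(P,axis=0))
E
```

```text
tcp [ 0.5749 -0.1374  0.1902] w 64.8 [-0.   0.5 -0.5]
yawY 3.95
boss [391.  27.] 1484 [0.6254 0.0031 0.0529] [0.0334 0.0332 0.0137] centroid [0.6245 0.0023 0.0571]
top
cap [319. 179.] n 240 ztop [0.015 0.06 ] boss-top mean [0.6247 0.0039 0.059 ] mid [0.6253 0.0034 0.0377]
cap [274. 181.] n 242 ztop [0.016 0.06 ] boss-top mean [0.6149 0.1522 0.0592] mid [0.6137 0.1518 0.0382]
cap [296. 180.] n 239 ztop [0.015 0.06 ] boss-top mean [0.6205 0.0782 0.06  ] mid [0.6204 0.0769 0.0384]
bar [304. 201.] ((551.806640625, 48.674774169921875), (16.36661148071289, 295.7624816894531), 4.690832138061523) 0.030002840879930832
black [429. 162.] 17 z 0.102 [ 0.677  -0.3315  0.099 ] [0.007 0.017 0.006]
black [479. 213.] 106 z 0.101 [ 0.525  -0.4941  0.0977] [0.028 0.028 0.006]
black [427. 221.] 71 z 0.117 [ 0.4968 -0.324   0.1138] [0.027 0.028 0.006]
black [130. 300.] 56 z 0.101 [0.2304 0.5877 0.1003] [0.    0.012 0.002]
black [152. 329.] 399 z 0.123 [0.1503 0.4927 0.1197] [0.198 0.012 0.006]
black [131. 348.] 94 z 0.094 [0.0854 0.5658 0.091 ] [0.003 0.062 0.005]
scene
cap [376. 207.] n 275 ztop [0.014 
[... 377 characters left out ...]
, 4.68480920791626) 0.029560770969692625
black [457.  60.] 894 z 0.126 [0.1534 0.493  0.1234] [0.204 0.009 0.006]
black [461.  38.] 142 z 0.102 [0.0901 0.5682 0.099 ] [0.008 0.061 0.006]
black [292.  55.] 299 z 0.13 [0.0584 0.0272 0.127 ] [0.016 0.041 0.006]
black [190. 187.] 159 z 0.116 [ 0.499  -0.3247  0.1131] [0.033 0.03  0.006]
black [258. 202.] 135 z 0.107 [ 0.5686 -0.1577  0.1039] [0.021 0.022 0.006]
black [126. 211.] 181 z 0.099 [ 0.5289 -0.4947  0.096 ] [0.032 0.03  0.006]
black [191. 251.] 171 z 0.099 [ 0.6724 -0.3338  0.0964] [0.028 0.032 0.006]
knob 162 0.11507105740882799
red ref 170 0.09738323591545922
753 [ 0.56876039 -0.15861996  0.09667585] [0.02443305 0.02492042 0.01331373]
```

All three caps are seated flat (boss tops 0.058) and the bar is still held. The handle is at (0.569,-0.159). I take it out of the notch.

>>> play_rows --steps '[65,-0.13,-0.5,0,0,65,0,0,-0.7,0,65,0,0,-0.7,0,65,0,0,0,0,65,0,0,0,0]'

```text
t: 26.92
ee_pos: [0.5692, -0.1538, 0.1331]
tool_rot: [0.68, 0.733, -0.001, -0.002]
contact_force: [-0.2, -0.2, 0.5]
grip_width: 0.76
grip_force: 0.0
```

>>> play_rows --steps '[65,0,0,0,0]'

```text
t: 27.0
ee_pos: [0.5709, -0.1548, 0.1354]
tool_rot: [0.68, 0.733, 0.0, 0.001]
contact_force: [0.1, -0.1, -0.2]
grip_width: 0.764
grip_force: 0.0
```

>>> play_rows --steps '[65,-0.05,-0.1,-0.6,0,65,0,0,-0.7,0,65,0,0,-0.4,0,65,0,0,0,0,65,0,0,0,0]'

```text
t: 27.42
ee_pos: [0.5688, -0.1593, 0.0673]
tool_rot: [0.681, 0.733, 0.0, 0.0]
contact_force: [0.3, -0.2, 0.6]
grip_width: 0.763
grip_force: 0.0
```

>>> play_rows --steps '[0,0,0,0,0,0,0,0,0,0,0,0,0,0,0,0,0,0,0,0,0,0,0,0,0]' --squeeze 80

```text
t: 27.83
ee_pos: [0.5686, -0.1598, 0.0681]
tool_rot: [0.681, 0.732, 0.0, 0.001]
contact_force: [-2.6, 0.7, 6.9]
grip_width: 0.287
grip_force: 78.0
```

>>> play_rows --steps '[0,0,0,0,0]'

```text
t: 27.92
ee_pos: [0.5686, -0.1598, 0.0681]
tool_rot: [0.681, 0.732, 0.0, 0.001]
contact_force: [-2.3, 1.1, 7.1]
grip_width: 0.284
grip_force: 78.0
```

>>> play_rows --steps '[0,-0.18,-0.014,0,0,0,-0.22,-0.017,0,0,0,0,0,0,0,0,0,0,0,0]'

```text
t: 28.25
ee_pos: [0.5555, -0.161, 0.0683]
tool_rot: [0.681, 0.732, 0.002, 0.004]
contact_force: [9.3, 2.1, 0.3]
grip_width: 0.286
grip_force: 79.1
```

>>> play_rows --steps '[0,-0.03,0,0,0,0,-0.014,0.19,0,0,0,-0.014,0.19,0,0,0,-0.014,0.19,0,0,0,0,0,0,0]'

```text
t: 28.67
ee_pos: [0.5534, -0.139, 0.0683]
tool_rot: [0.681, 0.733, 0.002, 0.005]
contact_force: [8.8, -0.9, -1.0]
grip_width: 0.285
grip_force: 79.1
```

>>> play_rows --steps '[0,0,0,0,0]'

```text
t: 28.75
ee_pos: [0.5534, -0.139, 0.0683]
tool_rot: [0.681, 0.732, 0.002, 0.004]
contact_force: [10.2, -1.0, -1.9]
grip_width: 0.283
grip_force: 79.1
```

>>> play_rows --steps '[0,0.3,0.023,0,0,0,0.3,0.023,0,0,0,0.3,0.023,0,0,0,0.3,0.023,0,0,0,0,0,0,0]'

```text
t: 29.17
ee_pos: [0.6018, -0.1351, 0.0682]
tool_rot: [0.681, 0.732, 0.002, 0.004]
contact_force: [5.3, -0.7, 6.0]
grip_width: 0.282
grip_force: 79.8
```

>>> play_rows --steps '[0,0.13,0.01,0,0,0,0,0,0,0]'

```text
t: 29.33
ee_pos: [0.6056, -0.1348, 0.0682]
tool_rot: [0.681, 0.732, 0.001, 0.003]
contact_force: [3.9, -2.2, 4.4]
grip_width: 0.283
grip_force: 80.0
```

Release, rise, and check.

>>> play_rows --steps '[0,0.02,0,0,0,65,0,0,0,0,65,0,0,0,0,65,0,0,0,0,65,0,0,0,0]'

```text
t: 29.75
ee_pos: [0.6023, -0.1333, 0.0657]
tool_rot: [0.681, 0.732, -0.0, -0.001]
contact_force: [0.4, 0.5, -0.4]
grip_width: 0.762
grip_force: 0.0
```

>>> play_rows --steps '[65,0,0,0.8,0,65,0,0,0.9,0,65,0,0,0.9,0,65,0,0,0.6,0,65,0,0,0,0]'

```text
t: 30.17
ee_pos: [0.6058, -0.1348, 0.2006]
tool_rot: [0.681, 0.732, 0.002, 0.005]
contact_force: [0.6, -0.6, 0.9]
grip_width: 0.759
grip_force: 0.0
```

```bash
python3 meas.py | egrep "top|scene|cap|bar|black"; python3 knob.py
python3 - <<'E'
from h import *
c=read_camera("wrist");cv2.imwrite("pics/w7.png",c["pixels"]);W=cloud(c);V=c["pixels"].max(2);m=(V<75)&(W[...,2]>.09)&(W[...,2]<.11)&(np.hypot(W[...,0]-.606,W[...,1]+.133)<.04)
P=W[m];print(m.sum(),(P.min(0)+P.max(0))/2,np.ptp(P,axis=0),manip.read_state()["ee_pos"])
E
```

```text
top
cap [319. 178.] n 214 ztop [0.015 0.06 ] boss-top mean [0.626  0.0034 0.0597] mid [0.6286 0.0034 0.0386]
cap [274. 181.] n 221 ztop [0.015 0.06 ] boss-top mean [0.6131 0.1532 0.0595] mid [0.6165 0.1519 0.0371]
cap [297. 180.] n 219 ztop [0.015 0.06 ] boss-top mean [0.6188 0.0777 0.0592] mid [0.6235 0.0769 0.0374]
bar [304. 189.] ((590.9344482421875, 51.16913604736328), (19.935251235961914, 293.08758544921875), 3.863697052001953) 0.02966160707910339
black [479. 213.] 106 z 0.1 [ 0.5251 -0.494   0.0974] [0.028 0.029 0.006]
black [426. 221.] 88 z 0.119 [ 0.4953 -0.3242  0.1161] [0.024 0.027 0.006]
black [130. 300.] 55 z 0.1 [0.23   0.5906 0.099 ] [0.    0.015 0.002]
black [153. 329.] 406 z 0.121 [0.1505 0.4924 0.1181] [0.197 0.012 0.006]
black [131. 348.] 95 z 0.094 [0.0857 0.5612 0.0908] [0.003 0.052 0.005]
scene
cap [376. 208.] n 263 ztop [0.015 0.06 ] boss-top mean [0.6157 0.1521 0.0591] mid [0.6188 0.1524 0.038 ]
cap [350. 214.] n 269 ztop [0.016 0.06 ] boss-top mean [0.6211 0.0774 0.0591] mid [0.6235 0.0776 0.0387]
cap [323. 221.] n 282 ztop [0.015 0.061] boss-top mean [0.6281 
[... 174 characters left out ...]
1433
black [457.  60.] 887 z 0.125 [0.1518 0.4941 0.1225] [0.197 0.013 0.006]
black [461.  38.] 145 z 0.099 [0.0881 0.5692 0.0961] [0.007 0.06  0.006]
black [295.  54.] 206 z 0.13 [0.0615 0.0298 0.127 ] [0.014 0.021 0.006]
black [190. 187.] 161 z 0.116 [ 0.4979 -0.3252  0.1134] [0.034 0.029 0.006]
black [126. 211.] 181 z 0.099 [ 0.5273 -0.4944  0.096 ] [0.029 0.031 0.006]
black [269. 214.] 123 z 0.108 [ 0.6074 -0.1322  0.1047] [0.022 0.021 0.006]
black [191. 251.] 173 z 0.1 [ 0.6732 -0.3338  0.0966] [0.028 0.032 0.006]
knob 162 0.11455324172999254
red ref 171 0.09701862141435513
570 [ 0.60614549 -0.13327225  0.09678833] [0.02268176 0.02432983 0.01342616] [ 0.60210204 -0.13326079  0.19254759]
```

View pics/w7.png

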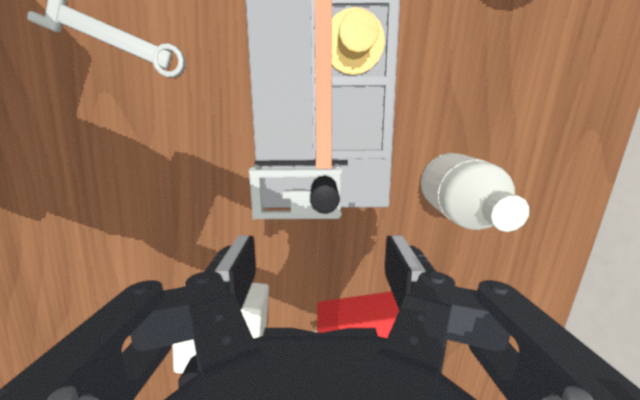

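The bar is home with the handle at its starting point (324,195), and the caps are unmoved. Now I go to the knob with the fingers shut, to push it in.

>>> play_rows --steps '[0,-0.44,-0.8,0,0,0,-0.44,-0.8,0,0,0,-0.44,-0.8,0,0,0,-0.44,-0.8,0,0,0,-0.44,-0.8,0,0]' --squeeze 30

```text
t: 30.78
ee_pos: [0.5133, -0.294, 0.1919]
tool_rot: [0.681, 0.733, -0.0, -0.002]
contact_force: [0.5, -0.7, -0.6]
grip_width: 0.046
grip_force: 0.0
```

>>> play_rows --steps '[0,-0.44,-0.81,0,0,0,0,0,-0.5,0,0,0,0,-0.5,0,0,0,0,0,0,0,0,0,0,0]'

```text
t: 31.2
ee_pos: [0.4961, -0.3249, 0.1516]
tool_rot: [0.681, 0.732, 0.0, -0.003]
contact_force: [-0.0, 0.4, -0.4]
grip_width: 0.004
grip_force: 0.0
```

>>> play_rows --steps '[0,0,0,0,0,0,0,0,0,0]'

```text
t: 31.37
ee_pos: [0.4983, -0.326, 0.155]
tool_rot: [0.681, 0.733, -0.0, 0.001]
contact_force: [0.3, -0.2, -0.4]
grip_width: -0.002
grip_force: 0.0
```

>>> play_rows --steps '[0,-0.02,0,-0.5,0,0,0,0,-0.4,0,0,0,0,0,0,0,0,0,0,0]'

```text
t: 31.7
ee_pos: [0.497, -0.3256, 0.1185]
tool_rot: [0.681, 0.733, 0.0, -0.0]
contact_force: [-0.7, -0.0, 0.3]
grip_width: 0.002
grip_force: 0.0
```

>>> play_rows --steps '[0,0,0,-0.15,0,0,0,0,-0.15,0,0,0,0,-0.15,0,0,0,0,-0.1,0,0,0,0,0,0]'

```text
t: 32.12
ee_pos: [0.4965, -0.3258, 0.0955]
tool_rot: [0.681, 0.732, -0.0, -0.001]
contact_force: [-0.7, -0.2, 0.1]
grip_width: 0.004
grip_force: 0.0
```

>>> play_rows --steps '[0,0,0,-0.04,0,0,0,0,-0.02,0,0,0,0,0,0]'

```text
t: 32.37
ee_pos: [0.4968, -0.3261, 0.095]
tool_rot: [0.681, 0.732, -0.0, 0.0]
contact_force: [-2.6, 2.5, 6.8]
grip_width: -0.003
grip_force: 3.7
```

>>> play_rows --steps '[0,0,0,0.5,0,0,0,0,0.9,0,0,0,0,0.9,0,0,0,0,0.3,0,0,0,0,0,0]'

```text
t: 32.78
ee_pos: [0.4988, -0.3279, 0.2027]
tool_rot: [0.681, 0.732, -0.0, 0.004]
contact_force: [-0.9, -1.0, -0.1]
grip_width: 0.001
grip_force: 0.0
```

```bash
python3 knob.py; python3 meas.py | egrep "scene|cap|bar|26[0-9]\. 21"
```

```text
knob 153 0.09776509519818442
red ref 171 0.09715167932234878
cap [319. 178.] n 215 ztop [0.016 0.061] boss-top mean [0.6255 0.0047 0.0601] mid [0.6284 0.0033 0.0385]
cap [274. 181.] n 223 ztop [0.015 0.06 ] boss-top mean [0.6134 0.1531 0.0598] mid [0.6163 0.1517 0.0378]
cap [297. 180.] n 221 ztop [0.014 0.06 ] boss-top mean [0.6205 0.0783 0.059 ] mid [0.6234 0.0769 0.0365]
bar [309. 189.] ((593.3646850585938, 38.10371398925781), (20.034774780273438, 317.6921691894531), 4.472578048706055) 0.029940299059809338
scene
cap [376. 208.] n 267 ztop [0.015 0.06 ] boss-top mean [0.616  0.152  0.0586] mid [0.6192 0.1516 0.0376]
cap [350. 214.] n 269 ztop [0.015 0.06 ] boss-top mean [0.6219 0.0782 0.0583] mid [0.6248 0.0776 0.037 ]
cap [323. 221.] n 273 ztop [0.015 0.06 ] boss-top mean [0.6271 0.0041 0.058 ] mid [0.631  0.0045 0.0367]
bar [330. 208.] ((593.4749145507812, 40.71800231933594), (20.235828399658203, 317.4812927246094), 4.0939741134643555) 0.02962980486649372
black [269. 214.] 122 z 0.106 [ 0.6081 -0.1324  0.1033] [0.022 0.021 0.006]
```

The knob is level with the red box's knob (both at 0.097), so it is fully in. The bar is home, the caps are seated and the robot is clear. I hand the job in.

```bash
python3 -c "
from workcell import manip
print(manip.close_job())"
```

```text
the job is handed in; nothing more can be done
None
```

The job is handed in at about 33 s of robot time. My last camera check showed all three caps seated in pockets of their own, the bar home over their flanges and the knob fully in; `close_job()` returned no verdict.

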